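# Bolt the galley hatch and snap its bolt cover on

### The arm

A 6-joint arm with a two-finger parallel gripper is mounted at the origin on the work surface. World frame = base frame: x ahead of the robot, y to its left, z up, the work surface at z = 0. Lengths are in mm, angles in rad, forces in N, time in s.
With the tool pointing down it reaches from about 325 to 850 mm from the base axis. Payload 4.4 kg.
Tool frame: the origin (TCP) lies between the finger pads; the fingertips stand 19 mm ahead of it and the grasp point (between the pads) is the TCP (ctrl.tips_ahead is the distance from the TCP to the fingertips, in mm); z points along the fingers, y is the line along which they close (so a half turn about z gives the same grasp; the last joint's range is limited). The gripper opens to 94 mm and grips with 3 to 60 N. Pads are 16 mm wide; open, the fingers measure 119 mm over their backs; the gripper's body (75 mm by 177 mm) begins 78 mm behind the grasp point.
Start: joints at [1.067, 0.207, 1.542, -0, 1.393, -0.15], TCP at [199.227, 539.385, 224.447] pointing down, gripper open.
Joint ranges: [-2.73, 2.73], [-0.86, 2.22], [0.23, 2.46], [-1.11, 4.25], [0.08, 2.63], [-2.82, 2.82]. Speed limits (rad/s): [2.79, 2.79, 3.14, 3.14, 3.14, 3.14].

### API

Orientations are given as [roll, pitch, yaw] about the fixed x, y, z axes, in that order (R = Rz(yaw) Ry(pitch) Rx(roll)).
In Python, from workcell import readout, vision, workorder, ctrl gives the robot as it stands.
- The arm moves only by the tool jog_arm, never from a script. Its argument "rows" is a list of rows, each a list of 7 numbers: the opening, from 0 (shut) to 1 (fully open), then the shift along the tool's x, y, z in m, then the turn, a rotation vector about the tool's x, y, z in rad. In form: [[claw, tx, ty, tz, ax, ay, az], ...]. A call has 1 to 20 rows; each row is the pose to reach, as a shift and turn from the pose commanded when the call began, along the tool's axes at that moment; what a row does not reach only later rows make up. A row lasts 1/12 s, in which the tool goes at most 41.7 mm and 7.16 degrees, less where a joint would pass 70% of its speed; a pose out of reach is approached as far as the arm can. A call with a gripper value outside its range is refused whole. The fingers move at their own pace and stop on an object; "newtons" is the grip in N (left out, the last holds). Time passes only in rows, so rows that repeat a pose let the fingers close. It gives the time, the measured TCP pose, the force, the opening and the grip force at its end, in the units of the state.
- readout.get_obs(): the state, without advancing time (a new reading comes with each control period).
- vision.snapshot(name): name is "scene" or "top" or "wrist"; returns a dict with "color" (480x640x3 uint8, red, green, blue), "intrinsics" (3x3 intrinsics, pixels), "T" (4x4, takes a point from camera to world coordinates); the wrist camera has in their place "T_tool_cam" (4x4, takes a point from camera to tool coordinates, whose origin is the TCP and whose axes are the flange's). Camera axes: x right, y down, z forward; pixel columns grow to the right and rows downward; lengths in mm; the calibration is good to about 2 mm. A picture is of the moment at which its call begins: read the wrist's pose just before it. There is no depth.
- workorder.job_done(): hands the job in; it is judged then, once.
The state is a dict: "time": time; "qpos": joint angles; "qvel": joint speeds; "tau": joint torques, N m; "tcp_pos": TCP position; "tcp_rot": TCP orientation; "force": force on the tool from outside, world axes, zero at the start; "torque": the same for the moment, N m; "opening": opening from 0.0 (shut) to 1.0 (fully open); "finger_force": force on a finger pad.
Only numpy, scipy, OpenCV 4.12 (cv2) and the standard library are available. Lean on these libraries where they do the work, as an engineer would, in place of code of your own. Each camera call takes 0.05 s, during which the arm holds its last target. There are 200 camera calls.

### The job

Slide the barrel bolt on the galley hatch fully home into its keeper. Then fit the loose black cover squarely over the bolt's knob, press it down onto its two spring catches until it snaps fully down, and finish like that: still pressing it down firmly (about 10 N), without letting up. Leave the jar, the soap bottle and the brass pump as they stand.

Things in the scene. Friction and masses are not known exactly. Their poses are not given: they have to be found in the camera images.
- seat: Steel base plate of the barrel bolt, fixed on the 240 x 160 mm hatch board. Origin: in the plate's upper face, 14 mm above the counter, just where the cover's centre belongs. z up; y along the bolt, +y towards the keeper (the way that locks); x across. Two spring catches stand on it, outer edges at x = -17 and +17 mm, 36 mm long about y = 0, 13.4 mm tall; they yield inwards.
- keeper (a point): Middle of the fixed steel keeper that takes the bolt's end, on the seat's y = +76 mm, 14 mm long (y), 26 mm wide (x), its top 18 mm above the seat. Two guide straps like it, 8 mm long, stand over the bolt at the seat's y = -74 and +42 mm. Axes as the seat's.
- bolt (a joint): How far the bolt has been slid along the seat's +y, in m: 0 is fully drawn back, 0.032 is fully home in the keeper (a stop). It starts 0 to 0.012 out, slides stiffly (about 1.5 N friction) and stays where it is left.
- bolt_knob (a point): Middle of the bolt's upright brass knob, a pin 12 mm across. Its top is 8 mm above this point and 30 mm above the seat; 8 mm below this point it meets the bolt's 10 mm thick horizontal rod. It moves with the bolt: at the seat's y = -32 mm when drawn back, y = 0 when home. Axes as the seat's.
- cover_grip (a point): Loose black snap cover, 0.08 kg, upright, open side down: a hood 45 mm wide (x), 60 long (y), 37 tall, with a grip rib on top 14 mm thick (x), 44 long (y), 24 tall. This point: middle of the rib, 49 mm above the cover's foot, 12 mm above the hood. On the seat it goes with its y along the seat's y, either way round (3 mm, 5 degrees of play).
- cover_foot (a point): Middle of the cover's open underside, level with its foot (lower edge); axes as cover_grip. It belongs on the seat's origin. The catches are first felt with this point about 12 mm above the seat; pressing takes up to about 15 N, then the resistance suddenly drops and the foot lands on the plate. The hood's ends are cut out 17 mm high to straddle the bolt's rod.
- jar: Bystander: small jar, 38 mm across, 75 mm tall, origin at its foot.
- soap: Bystander: soap bottle, 62 mm across, 170 mm tall, origin at its foot.
- pump: Bystander: brass hand pump lying along its y, about 220 mm long and 38 mm tall, origin under its middle.
Things that resemble listed ones, but are neither listed nor needed, are in the scene too. Of the things that look like the part that bears cover_grip, the smallest one is meant.

How it is judged:
By the outcome, as a careful person would: the job done as asked, in the order asked, and still so for the second after the job is handed in, while the arm keeps its last pose, push and grip.
It also fails if it takes over 56 s, if anything falls off the work surface, if the arm or the gripper's body presses on something with over 40 N, if the wrist force passes 120 N, or if a joint passes its speed limit or range.

## Working session

There is one attempt and no reset: what is moved stays moved. The work goes in short steps, Python scripts to look and compute and a tool call to move; the robot and the scene stay as the last step left them, time stands still between calls to the robot, and variables do not carry over. Pictures are saved under pics/ and viewed, at most 10 in all, crops included, and the job is handed in when it is done.

Besides the shell and the picture viewer there is one more tool, called after ">>>" by a JSON object that holds its "name" and its "arguments", one argument or row to a line. jog_arm: Moves the arm, as the interface text tells. Its arguments: {"type":"object","properties":{"rows":{"type":"array","items":{"type":"array","items":{"type":"number"}}},"newtons":{"type":"number"}},"required":["rows"]}

```bash
mkdir -p pics
python3 - <<'E'
from workcell import readout, vision, workorder, ctrl
import cv2,numpy as np
o=readout.get_obs();print(o['time'],o['tcp_pos'],o['tcp_rot'],o['opening'])
for n in("scene","top"):
    s=vision.snapshot(n);cv2.imwrite(f'pics/{n}0.png',s['color'][:,:,::-1]);np.savez(f'{n}.npz',**s);print(n,s['intrinsics'],s['T'])
E
```

```text
0.0 [198.87138614 538.69684171 223.29431436] [-3.13935875e+00 -3.27729533e-04  2.78778892e+00] 0.9990888461168087
scene [[569.99198846   0.         318.1543435 ]
 [  0.         569.99198846 242.43648055]
 [  0.           0.           1.        ]] [[-7.90086091e-01  4.57679254e-01 -4.07791208e-01  1.04209548e+03]
 [ 6.12994783e-01  5.88630693e-01 -5.27021160e-01  6.12976032e+02]
 [-1.16822960e-03 -6.66365971e-01 -7.45623918e-01  9.13852975e+02]
 [ 0.00000000e+00  0.00000000e+00  0.00000000e+00  1.00000000e+00]]
top [[487.59060491   0.         314.76968226]
 [  0.         487.59060491 234.52640014]
 [  0.           0.           1.        ]] [[-2.41308904e-02 -9.91284993e-01  1.29505842e-01  4.09040994e+02]
 [-9.99507006e-01  2.13199616e-02 -2.30478872e-02  1.81632537e+00]
 [ 2.00859651e-02 -1.29998162e-01 -9.91310765e-01  1.21423216e+03]
 [ 0.00000000e+00  0.00000000e+00  0.00000000e+00  1.00000000e+00]]
```

View pics/top0.png

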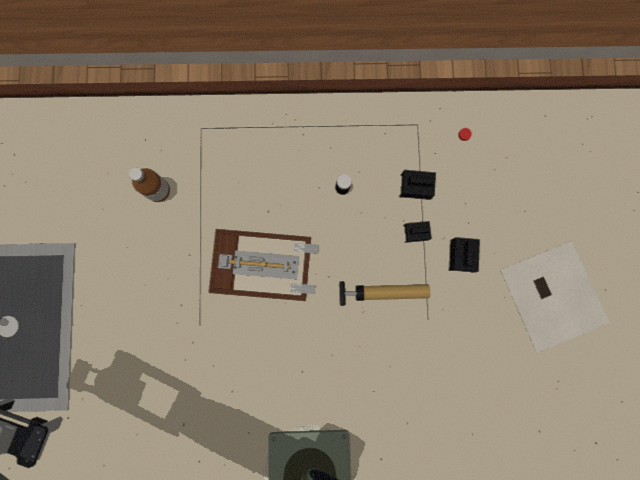

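View pics/scene0.png

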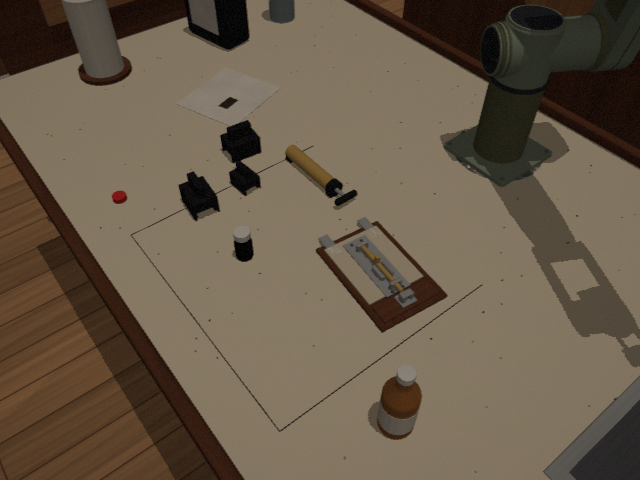

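Three black hoods lie at top (418,185), (418,231) and (465,255). The one at (418,231) looks smallest, and I'll confirm that in an enlarged crop together with the bolt.

```bash
cat > h.py <<'E'
import numpy as np,cv2
def ray(s,uv,T=None):
    T=s['T'] if T is None else T
    d=T[:3,:3]@np.linalg.inv(s['intrinsics'])@np.array([uv[0],uv[1],1.]);return T[:3,3],d
def onz(s,uv,z,T=None):
    c,d=ray(s,uv,T);return (c+d*(z-c[2])/d[2])[:2].round(1)
E
python3 - <<'E'
from h import *
t=np.load('top.npz');s=np.load('scene.npz')
f=lambda im,x,y,w,h,W,H:cv2.resize(im['color'][y:y+h,x:x+w,::-1],(W,H),interpolation=cv2.INTER_CUBIC)
a=f(t,205,220,120,90,400,300);b=f(t,390,160,100,120*0+75+45,400*0+250,300)
c=f(s,310,210,140,120,350,300);d=f(s,170,110,110,110,300,300)
cv2.imwrite('pics/m.png',np.vstack([np.hstack([a,b]),np.hstack([c,d])]))
g=cv2.cvtColor(t['color'],cv2.COLOR_RGB2GRAY);m=(g<60).astype(np.uint8);m[:160]=0;m[280:]=0
for k in cv2.findContours(m,0,2)[0]:
    if cv2.contourArea(k)>100 and k[:,0,0].mean()>390:
        r=cv2.minAreaRect(k);print(r,onz(t,r[0],37))
E
```

```text
((464.004150390625, 254.40928649902344), (28.833864212036133, 32.784332275390625), 2.602562189102173) [ 506.1 -388.1]
((417.2213439941406, 231.4344482421875), (18.46929168701172, 25.168935775756836), 84.80557250976562) [ 565.1 -276.5]
((417.3616943359375, 184.29705810546875), (34.206642150878906, 26.92047119140625), 4.398705005645752) [ 682.9 -283. ]
```

View pics/m.png

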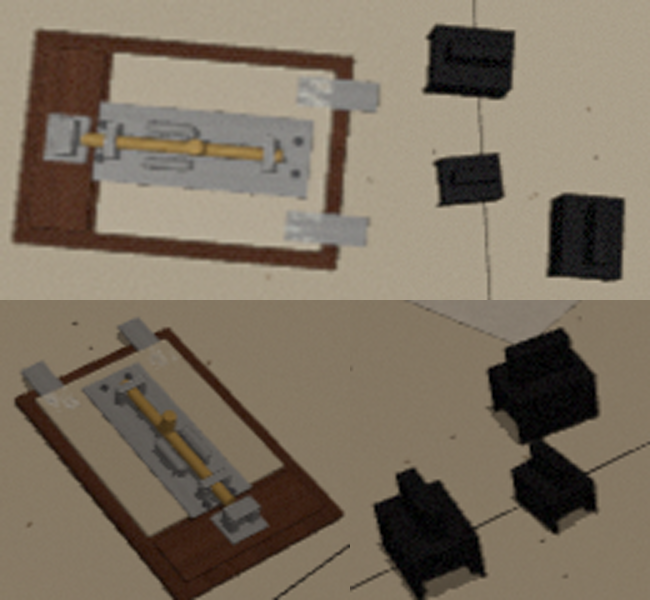

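The small hood at top (417,231), about 60 mm long, is the cover. The other two are clearly larger. The keeper is at top (225,261) and the knob at about (264,264). Next I'll work out the coarse poses.

Run:
```python
from h import *
from workcell import vision,readout
t=np.load('top.npz')
for n,uv,z in[('keeper',(225.4,261.4),32),('strap+',(238.6,262),32),('strap-',(286.3,265.6),32),('knob',(264.4,264.1),44),('catch',(256,263.5),27),('jar',(343,183),75)]:print(n,onz(t,uv,z))
w=vision.snapshot('wrist');print(w['T_tool_cam'].round(3),w['intrinsics'])
from scipy.spatial.transform import Rotation as R
o=readout.get_obs();print(R.from_euler('xyz',o['tcp_rot']).as_matrix().round(3))
```

```text
keeper [502.6 192.1]
strap+ [500.4 160.3]
strap- [489.1  45.1]
knob [493.   97.1]
catch [496.2 118.8]
jar [680.7 -95.2]
[[  -0.      -0.969   -0.247   72.509]
 [   1.      -0.      -0.       0.454]
 [   0.      -0.247    0.969 -160.148]
 [   0.       0.       0.       1.   ]] [[352.68629152   0.         312.84568309]
 [  0.         352.68629152 244.37999873]
 [  0.           0.           1.        ]]
[[-0.938  0.346 -0.001]
 [ 0.346  0.938 -0.002]
 [ 0.    -0.002 -1.   ]]
```

>>> {"name": "jog_arm", "arguments": {
  "rows": [
    [0, -0.02, -0.015, 0.003, 0, 0, 0.06],
    [0, -0.05, -0.036, 0.007, 0, 0, 0.15],
    [0, -0.08, -0.058, 0.011, 0, 0, 0.25],
    [0, -0.11, -0.08, 0.016, 0, 0, 0.35],
    [0, -0.14, -0.102, 0.02, 0, 0, 0.45],
    [0, -0.17, -0.123, 0.025, 0, 0, 0.55],
    [0, -0.2, -0.145, 0.03, 0, 0, 0.65],
    [0, -0.23, -0.167, 0.034, 0, 0, 0.75],
    [0, -0.26, -0.189, 0.038, 0, 0, 0.85],
    [0, -0.29, -0.21, 0.042, 0, 0, 0.95],
    [0, -0.32, -0.232, 0.047, 0, 0, 1.05],
    [0, -0.35, -0.254, 0.051, 0, 0, 1.15],
    [0, -0.38, -0.276, 0.056, 0, 0, 1.22],
    [0, -0.405, -0.294, 0.06, 0, 0, 1.27],
    [0, -0.422, -0.306, 0.063, 0, 0, 1.3],
    [0, -0.43, -0.312, 0.063, 0, 0, 1.308],
    [0, -0.43, -0.312, 0.063, 0, 0, 1.308],
    [0, -0.43, -0.312, 0.063, 0, 0, 1.308],
    [0, -0.43, -0.312, 0.063, 0, 0, 1.308]
  ]
}}

```text
time: 1.73
tcp_pos: [493.7, 98.8, 161.4]
tcp_rot: [-3.141, -0.0, 1.481]
force: [0.0, 0.1, 1.2]
opening: 0.003
finger_force: 0.0
```

```bash
cat >> h.py <<'E'
from scipy.spatial.transform import Rotation as R
def wrist(name):
    from workcell import vision,readout
    o=readout.get_obs();s=vision.snapshot('wrist')
    A=np.eye(4);A[:3,:3]=R.from_euler('xyz',o['tcp_rot']).as_matrix();A[:3,3]=o['tcp_pos']
    s['T']=A@s['T_tool_cam'];s['A']=A
    np.savez(name+'.npz',**s);cv2.imwrite(f'pics/{name}.png',s['color'][:,:,::-1])
    print(o['time'],o['tcp_pos'].round(1),o['tcp_rot'].round(4),'F',o['force'].round(2),o['opening'])
    return s
E
python3 -c "
from h import *
wrist('w1')"
```

```text
1.7333 [493.7  98.8 161.4] [-3.1409e+00 -5.0000e-04  1.4814e+00] F [0.01 0.14 1.2 ] 0.0032019539726568383
```

View pics/w1.png

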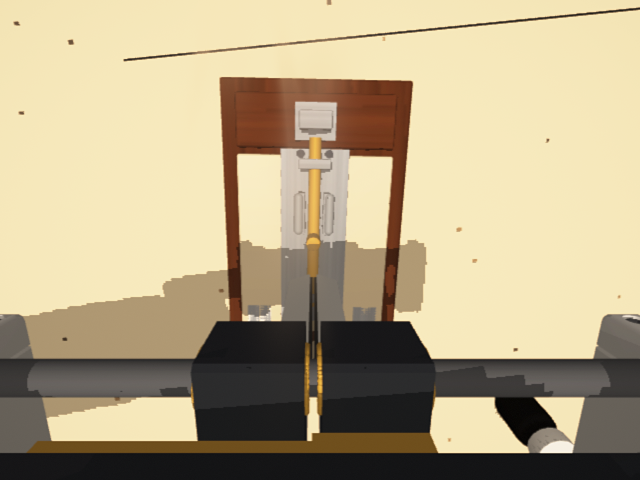

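The wrist view shows the keeper block at (315,118), the strap at (316,163), the catches at (300,213) and (328,213), and the knob at about (313,240). The shut fingers are in the foreground.

Run:
```python
from h import *
s=np.load('w1.npz')
for n,uv,z in[('keeper',(315.5,118),32),('strap+',(316,161.5),32),('catchL',(299.5,213),27),('catchR',(328.5,213),27),('knob',(313.3,239),44),('boardTL',(221,78),8),('boardTR',(411,82),8),('plateL',(281,150),14),('plateR',(349,150),14)]:print(n,onz(s,uv,z,s['T']))
im=cv2.resize(s['color'][90:290,240:400,::-1],(480,600),interpolation=cv2.INTER_CUBIC);cv2.imwrite('pics/w1c.png',im)
```

```text
keeper [503.7 197.9]
strap+ [501.2 165.1]
catchL [483.7 124.2]
catchR [508.1 122. ]
knob [493.7 104.7]
boardTL [429.7 238. ]
boardTR [584.6 220.9]
plateL [472.8 176.8]
plateR [529.8 171.7]
```

View pics/w1c.png

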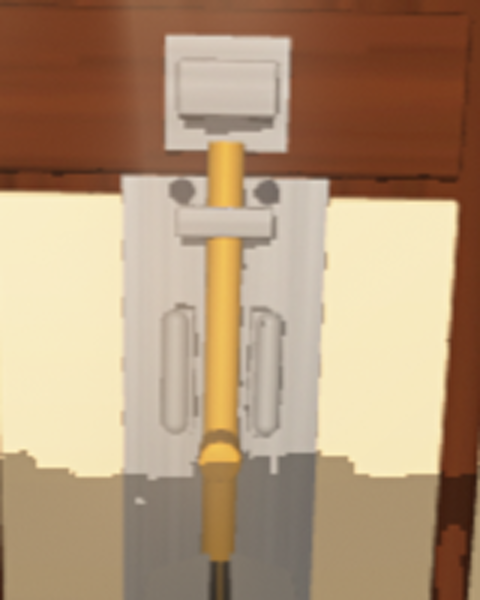

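>>> {"name": "jog_arm", "arguments": {
  "rows": [
    [0, -0.012, 0.001, 0.01, 0, 0, 0],
    [0, -0.025, 0.001, 0.03, 0, 0, 0],
    [0, -0.025, 0.001, 0.055, 0, 0, 0],
    [0, -0.025, 0.001, 0.08, 0, 0, 0],
    [0, -0.025, 0.001, 0.098, 0, 0, 0],
    [0, -0.025, 0.001, 0.108, 0, 0, 0],
    [0, -0.025, 0.001, 0.108, 0, 0, 0],
    [0, -0.025, 0.001, 0.108, 0, 0, 0],
    [0, -0.021, 0.001, 0.108, 0, 0, 0],
    [0, -0.017, 0.001, 0.108, 0, 0, 0],
    [0, -0.013, 0.001, 0.108, 0, 0, 0],
    [0, -0.009, 0.001, 0.108, 0, 0, 0],
    [0, -0.006, 0.001, 0.108, 0, 0, 0],
    [0, -0.003, 0.001, 0.108, 0, 0, 0],
    [0, 0, 0.001, 0.108, 0, 0, 0],
    [0, 0, 0.001, 0.108, 0, 0, 0],
    [0, 0, 0.001, 0.108, 0, 0, 0]
  ]
}}

```text
time: 3.2
tcp_pos: [495.1, 98.1, 53.2]
tcp_rot: [-3.141, -0.001, 1.48]
force: [-0.3, -0.5, -0.4]
opening: 0.008
finger_force: 0.0
```

>>> {"name": "jog_arm", "arguments": {
  "rows": [
    [0, 0.002, 0, 0, 0, 0, 0],
    [0, 0.004, 0, 0, 0, 0, 0],
    [0, 0.005, 0, 0, 0, 0, 0],
    [0, 0.006, 0, 0, 0, 0, 0],
    [0, 0.007, 0, 0, 0, 0, 0],
    [0, 0.008, 0, 0, 0, 0, 0]
  ]
}}

```text
time: 3.7
tcp_pos: [495.9, 105.6, 53.2]
tcp_rot: [-3.141, 0.0, 1.48]
force: [0.5, -1.3, -0.6]
opening: 0.001
finger_force: 0.8
```

>>> {"name": "jog_arm", "arguments": {
  "rows": [
    [0, 0.001, 0, 0, 0, 0, 0],
    [0, 0.002, 0, 0, 0, 0, 0],
    [0, 0.003, 0, 0, 0, 0, 0],
    [0, 0.004, 0, 0, 0, 0, 0],
    [0, 0.004, 0, 0, 0, 0, 0]
  ]
}}

```text
time: 4.12
tcp_pos: [495.9, 106.6, 53.2]
tcp_rot: [-3.14, 0.006, 1.482]
force: [-0.3, -10.7, 1.6]
opening: 0.004
finger_force: 5.6
```

>>> {"name": "jog_arm", "arguments": {
  "rows": [
    [0, -0.006, 0, 0, 0, 0, 0],
    [0, -0.015, 0, -0.01, 0, 0, 0],
    [0, -0.02, 0, -0.035, 0, 0, 0],
    [0, -0.025, 0, -0.065, 0, 0, 0],
    [0, -0.04, 0.003, -0.095, 0, 0, 0],
    [0.5, -0.065, 0.01, -0.115, 0, 0, -0.01],
    [0.5, -0.095, 0.018, -0.12, 0, 0, -0.03],
    [0.5, -0.13, 0.027, -0.12, 0, 0, -0.05],
    [0.5, -0.165, 0.036, -0.12, 0, 0, -0.07],
    [0.5, -0.2, 0.046, -0.12, 0, 0, -0.09],
    [0.5, -0.235, 0.056, -0.12, 0, 0, -0.1],
    [0.5, -0.27, 0.066, -0.12, 0, 0, -0.12],
    [0.5, -0.305, 0.077, -0.12, 0, 0, -0.14],
    [0.5, -0.34, 0.087, -0.12, 0, 0, -0.15],
    [0.5, -0.375, 0.098, -0.12, 0, 0, -0.17],
    [0.5, -0.402, 0.105, -0.12, 0, 0, -0.18],
    [0.5, -0.42, 0.11, -0.12, 0, 0, -0.18],
    [0.5, -0.429, 0.112, -0.12, 0, 0, -0.18],
    [0.5, -0.429, 0.112, -0.12, 0, 0, -0.18],
    [0.5, -0.429, 0.112, -0.12, 0, 0, -0.18]
  ]
}}

```text
time: 5.78
tcp_pos: [569.1, -327.3, 173.7]
tcp_rot: [3.141, -0.001, 1.659]
force: [-0.0, 0.5, -0.1]
opening: 0.498
finger_force: 0.0
```

```bash
python3 -c "
from h import *
from workcell import vision
wrist('w2')
t=vision.snapshot('top');np.savez('top2.npz',**t)
w=cv2.imread('pics/w2.png')
c=cv2.resize(t['color'][220:310,205:325,::-1],(400,300),interpolation=cv2.INTER_CUBIC)
o=np.zeros((600,800,3),np.uint8);o[:300,:400]=c;o[:300,400:]=cv2.resize(w,(400,300))
cv2.imwrite('pics/w2m.png',o[:300])
"
```

```text
5.7833 [ 569.1 -327.3  173.7] [ 3.1411e+00 -1.0000e-03  1.6594e+00] F [-0.    0.49 -0.07] 0.49798872473318667
```

View pics/w2m.png

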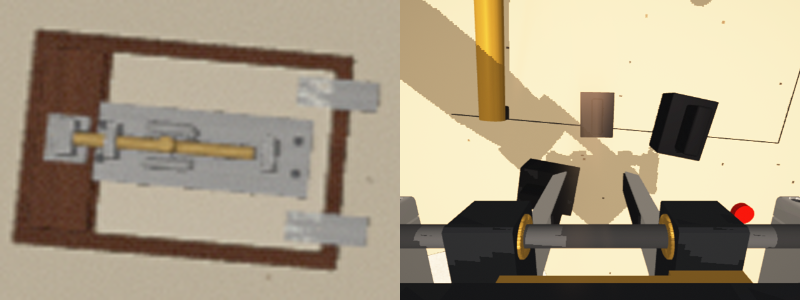

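The bolt is home: the knob at crop (168,143) sits between the catches and the rod end is in the keeper. In the wrist view the middle hood, at about (314,184), is the target, but it looks brownish, so I'll enlarge it.

Run:
```python
from h import *
s=np.load('w2.npz')
c=s['color'][130:230,250:380,::-1];cv2.imwrite('pics/w2c.png',cv2.resize(c,(780,600),interpolation=cv2.INTER_CUBIC))
for uv,z in[((314,184),37),((314,184),61)]:print(onz(s,uv,z,s['T']))
```

```text
[ 565.1 -278.9]
[ 564.8 -277. ]
```

View pics/w2c.png

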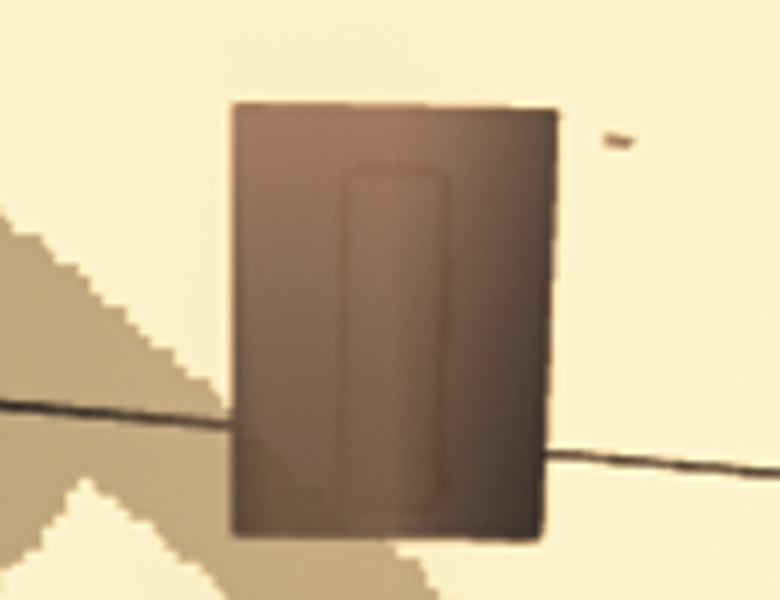

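The smallest hood's rib has its centre at full-frame (315.8,186.7), and its axis is about 1° off the tool's x.

Run:
```python
from h import *
s=np.load('w2.npz')
p=onz(s,(315.8,186.7),61,s['T']);print(p)
# four rib corners
for c in[(345,167),(449,167),(341,513),(445,513)]:print(onz(s,(250+c[0]/6,130+c[1]/6),61,s['T']))
d=np.append(p,49)-s['A'][:3,3];print(s['A'][:3,:3].T@d)
t=np.load('top2.npz')
print('knob top',onz(t,(205+168/3.333,220+143/3.333),44))
```

```text
[ 566.4 -278.9]
[ 558.2 -258.1]
[ 571.2 -256.9]
[ 561.4 -301.8]
[ 574.9 -300.6]
[ 48.31595539   1.53170785 124.78833629]
knob top [496.4 118.5]
```

>>> {"name": "jog_arm", "arguments": {
  "rows": [
    [0.4, 0.015, 0.001, 0.005, 0, 0, 0.009],
    [0.4, 0.032, 0.0015, 0.02, 0, 0, 0.018],
    [0.4, 0.043, 0.0015, 0.04, 0, 0, 0.018],
    [0.4, 0.047, 0.0015, 0.065, 0, 0, 0.018],
    [0.4, 0.047, 0.0015, 0.09, 0, 0, 0.018],
    [0.4, 0.047, 0.0015, 0.105, 0, 0, 0.018],
    [0.4, 0.047, 0.0015, 0.111, 0, 0, 0.018],
    [0.4, 0.047, 0.0015, 0.114, 0, 0, 0.018],
    [0.4, 0.047, 0.0015, 0.114, 0, 0, 0.018],
    [0.4, 0.047, 0.0015, 0.114, 0, 0, 0.018]
  ],
  "newtons": 30
}}

```text
time: 6.72
tcp_pos: [567.4, -281.0, 60.9]
tcp_rot: [3.14, 0.001, 1.642]
force: [-0.1, -0.1, -0.9]
opening: 0.399
finger_force: 0.0
```

>>> {"name": "jog_arm", "arguments": {
  "rows": [
    [0.1, 0, 0, 0.001, 0, 0, 0],
    [0.1, 0, 0, 0.001, 0, 0, 0],
    [0.1, 0, 0, 0.001, 0, 0, 0],
    [0.1, 0, 0, 0.001, 0, 0, 0],
    [0.1, 0, 0, 0.001, 0, 0, 0],
    [0.1, 0, 0, 0.001, 0, 0, 0],
    [0.1, 0, 0, 0.001, 0, 0, 0],
    [0.1, 0, 0, 0.001, 0, 0, 0]
  ]
}}

```text
time: 7.38
tcp_pos: [566.8, -281.2, 59.0]
tcp_rot: [3.141, 0.001, 1.642]
force: [-0.5, 0.5, 3.6]
opening: 0.147
finger_force: 30.0
```

>>> {"name": "jog_arm", "arguments": {
  "rows": [
    [0.1, 0, 0, -0.008, 0, 0, 0],
    [0.1, 0, 0, -0.03, 0, 0, 0],
    [0.1, 0, 0, -0.055, 0, 0, 0],
    [0.1, 0.01, -0.001, -0.08, 0, 0, 0],
    [0.1, 0.03, -0.003, -0.095, 0, 0, 0.01],
    [0.1, 0.06, -0.006, -0.1, 0, 0, 0.03],
    [0.1, 0.095, -0.01, -0.1, 0, 0, 0.045],
    [0.1, 0.13, -0.014, -0.1, 0, 0, 0.06],
    [0.1, 0.165, -0.017, -0.1, 0, 0, 0.075],
    [0.1, 0.2, -0.021, -0.1, 0, 0, 0.09],
    [0.1, 0.235, -0.024, -0.1, 0, 0, 0.105],
    [0.1, 0.27, -0.028, -0.1, 0, 0, 0.12],
    [0.1, 0.305, -0.032, -0.1, 0, 0, 0.135],
    [0.1, 0.34, -0.035, -0.1, 0, 0, 0.15],
    [0.1, 0.37, -0.038, -0.1, 0, 0, 0.16],
    [0.1, 0.392, -0.041, -0.1, 0, 0, 0.162],
    [0.1, 0.403, -0.042, -0.1, 0, 0, 0.162],
    [0.1, 0.4057, -0.042, -0.1, 0, 0, 0.162],
    [0.1, 0.4057, -0.042, -0.1, 0, 0, 0.162],
    [0.1, 0.4057, -0.042, -0.1, 0, 0, 0.162]
  ]
}}

```text
time: 9.05
tcp_pos: [496.0, 119.9, 158.4]
tcp_rot: [3.142, 0.001, 1.479]
force: [-0.7, -1.0, -0.9]
opening: 0.145
finger_force: 30.0
```

Run:
```python
from h import *
from workcell import vision
s=wrist('w3');t=vision.snapshot('top');c=vision.snapshot('scene');np.savez('top3.npz',**t);np.savez('scene3.npz',**c)
w=cv2.resize(s['color'][100:400,120:520,::-1],(400,300))
a=cv2.resize(t['color'][205:325,190:350,::-1],(400,300),interpolation=cv2.INTER_CUBIC)
b=cv2.resize(c['color'][150:350,280:480,::-1],(400,400),interpolation=cv2.INTER_CUBIC)[:300]
o=np.zeros((600,800,3),np.uint8);o[:300,:400]=w;o[:300,400:]=a;o[300:,:400]=b
cv2.imwrite('pics/w3m.png',o)
```

```text
9.05 [496.  119.9 158.4] [3.1416e+00 7.0000e-04 1.4793e+00] F [-0.67 -1.   -0.86] 0.1454660212064251
```

View pics/w3m.png

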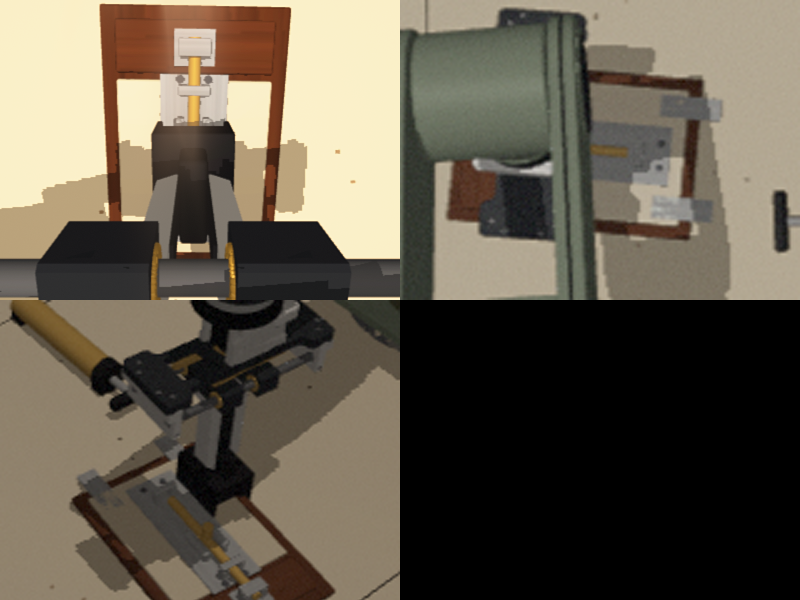

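The cover is held squarely above the seat. In the wrist view the rod is at column ~314 and the hood front at ~313. I'll measure the lateral offset by colour mask.

Run:
```python
from h import *
s=np.load('w3.npz');A=s['A'];h=cv2.cvtColor(s['color'],cv2.COLOR_RGB2HSV).astype(int)
def tool(uv,z):
    p=np.append(onz(s,uv,z,s['T']),z);return (A[:3,:3].T@(p-A[:3,3])).round(1)
for r in range(160,220,6):
    x=np.where((h[r,280:350,1]>130)&(h[r,280:350,0]<30)&(h[r,280:350,2]>120))[0]+280
    if len(x):print(r,x[0],x[-1],tool(((x[0]+x[-1])/2,r),23))
g=h[:,:,2]
for r in(232,236,240,246):
    x=np.where(g[r,250:380]<70)[0]+250;print('hood',r,x[0],x[-1]) if len(x) else 0
for r in(140,146,150,190):
    print(r,g[r,292:340])
print(tool((315,146),32),tool((315,191),32))
```

```text
160 280 349 [ 67.7   0.5 135.3]
166 280 349 [ 62.9   0.5 135.3]
172 286 349 [ 58.1   3.  135.4]
178 309 349 [ 53.3  12.4 135.4]
184 309 319 [ 48.3   0.  135.4]
196 309 319 [ 38.5   0.  135.4]
202 309 318 [ 33.4  -0.4 135.4]
208 309 318 [ 28.4  -0.3 135.4]
214 309 318 [ 23.3  -0.4 135.4]
hood 232 273 353
hood 236 324 353
hood 240 323 353
hood 246 273 354
140 [153 157 200 218 218 216 203 215 224 224 224 223 224 224 224 224 224 224
 224 224 224 224 224 223 223 224 224 223 224 224 224 224 225 224 225 224
 224 223 211 196 209 219 218 169 136 138 138 139]
146 [155 159 205 224 224 223 208 217 224 224 223 224 224 224 224 223 223 223
 223 223 223 223 223 224 223 222 222 222 223 222 222 223 223 223 223 223
 224 224 207 169 201 225 224 181 146 144 144 143]
150 [157 161 201 218 219 217 202 209 216 216 215 215 215 214 214 215 214 215
 216 216 215 215 215 215 216 215 215 216 215 215 215 215 216 216 216 217
 217 219 199 165 198 219 203 164 144 141 142 141]
190 [220 219 217 217 219 205 200 212 217 216 216 216 217 216 217 216 216 215
 215 215 215 215 215 215 215 216 216 216 215 216 216 216 216 216 216 217
 218 189 158 196 215 216 215 214 210 209 211 210]
[ 78.5   0.8 126.3] [ 43.5   0.9 126.4]
```

Lateral and yaw are aligned within about 0.5 mm and 1°. I'll shift 1 mm forward and go down to just above the catches.

>>> {"name": "jog_arm", "arguments": {
  "rows": [
    [0.1, 0.001, 0.0003, 0.006, 0, 0, 0.008],
    [0.1, 0.001, 0.0003, 0.02, 0, 0, 0.008],
    [0.1, 0.001, 0.0003, 0.036, 0, 0, 0.008],
    [0.1, 0.001, 0.0003, 0.05, 0, 0, 0.008],
    [0.1, 0.001, 0.0003, 0.06, 0, 0, 0.008],
    [0.1, 0.001, 0.0003, 0.066, 0, 0, 0.008],
    [0.1, 0.001, 0.0003, 0.068, 0, 0, 0.008],
    [0.1, 0.001, 0.0003, 0.068, 0, 0, 0.008],
    [0.1, 0.001, 0.0003, 0.068, 0, 0, 0.008]
  ],
  "newtons": 45
}}

```text
time: 9.95
tcp_pos: [496.8, 121.8, 91.0]
tcp_rot: [3.14, -0.0, 1.472]
force: [-0.1, 0.1, -1.1]
opening: 0.144
finger_force: 45.0
```

>>> {"name": "jog_arm", "arguments": {
  "rows": [
    [0.1, 0, 0, 0.002, 0, 0, 0],
    [0.1, 0, 0, 0.004, 0, 0, 0],
    [0.1, 0, 0, 0.006, 0, 0, 0],
    [0.1, 0, 0, 0.007, 0, 0, 0],
    [0.1, 0, 0, 0.007, 0, 0, 0]
  ]
}}

```text
time: 10.37
tcp_pos: [496.6, 121.9, 84.4]
tcp_rot: [3.141, -0.0, 1.472]
force: [-1.0, -0.7, 4.5]
opening: 0.145
finger_force: 45.0
```

>>> {"name": "jog_arm", "arguments": {
  "rows": [
    [0.1, 0, 0, 0.001, 0, 0, 0],
    [0.1, 0, 0, 0.002, 0, 0, 0],
    [0.1, 0, 0, 0.003, 0, 0, 0],
    [0.1, 0, 0, 0.003, 0, 0, 0]
  ]
}}

```text
time: 10.7
tcp_pos: [497.0, 122.0, 82.9]
tcp_rot: [3.14, -0.0, 1.472]
force: [-3.8, 0.2, 13.2]
opening: 0.148
finger_force: 45.0
```

>>> {"name": "jog_arm", "arguments": {
  "rows": [
    [0.1, 0, -0.0005, 0.0005, 0, 0, 0],
    [0.1, 0, -0.001, 0.001, 0, 0, 0],
    [0.1, 0, -0.001, 0.002, 0, 0, 0],
    [0.1, 0, -0.001, 0.002, 0, 0, 0]
  ]
}}

```text
time: 11.03
tcp_pos: [496.7, 122.2, 81.1]
tcp_rot: [3.139, -0.001, 1.472]
force: [-2.7, 0.7, 11.4]
opening: 0.145
finger_force: 45.0
```

>>> {"name": "jog_arm", "arguments": {
  "rows": [
    [0.1, 0, -0.0005, 0.001, 0, 0, 0],
    [0.1, 0, -0.0005, 0.002, 0, 0, 0],
    [0.1, 0, -0.0005, 0.003, 0, 0, 0],
    [0.1, 0, -0.0005, 0.003, 0, 0, 0]
  ]
}}

```text
time: 11.37
tcp_pos: [495.6, 122.0, 75.1]
tcp_rot: [3.139, -0.001, 1.472]
force: [3.0, -0.3, -6.7]
opening: 0.145
finger_force: 45.0
```

>>> {"name": "jog_arm", "arguments": {
  "rows": [
    [0.1, 0, 0, 0.001, 0, 0, 0],
    [0.1, 0, 0, 0.002, 0, 0, 0],
    [0.1, 0, 0, 0.003, 0, 0, 0],
    [0.1, 0, 0, 0.003, 0, 0, 0]
  ]
}}

```text
time: 11.7
tcp_pos: [494.8, 121.8, 73.0]
tcp_rot: [-3.141, 0.0, 1.472]
force: [0.6, -0.4, 3.9]
opening: 0.148
finger_force: 45.0
```

>>> {"name": "jog_arm", "arguments": {
  "rows": [
    [0.1, 0, 0, 0.0007, 0, 0, 0],
    [0.1, 0, 0, 0.0014, 0, 0, 0],
    [0.1, 0, 0, 0.0014, 0, 0, 0],
    [0.1, 0, 0, 0.0014, 0, 0, 0],
    [0.1, 0, 0, 0.0014, 0, 0, 0]
  ]
}}

```text
time: 12.12
tcp_pos: [494.9, 121.8, 72.9]
tcp_rot: [-3.142, 0.0, 1.472]
force: [-3.1, -1.4, 11.7]
opening: 0.143
finger_force: 45.0
```

>>> {"name": "jog_arm", "arguments": {
  "rows": [
    [0.1, 0, 0, 0, 0, 0, 0],
    [0.1, 0, 0, 0, 0, 0, 0],
    [0.1, 0, 0, 0, 0, 0, 0],
    [0.1, 0, 0, 0, 0, 0, 0]
  ]
}}

```text
time: 12.45
tcp_pos: [494.9, 121.8, 72.9]
tcp_rot: [-3.142, 0.0, 1.472]
force: [-3.5, -1.3, 11.2]
opening: 0.146
finger_force: 45.0
```

Run:
```python
from h import *
from workcell import vision
s=wrist('w4');c=vision.snapshot('scene')
w=s['color'][100:400,120:520,::-1]
b=cv2.resize(c['color'][180:330,300:450,::-1],(400,400),interpolation=cv2.INTER_CUBIC)[:300]
cv2.imwrite('pics/w4m.png',np.hstack([w,b]))
```

```text
12.45 [494.9 121.8  72.9] [-3.1415e+00  5.0000e-04  1.4721e+00] F [-3.45 -1.31 11.21] 0.14576234674914407
```

View pics/w4m.png

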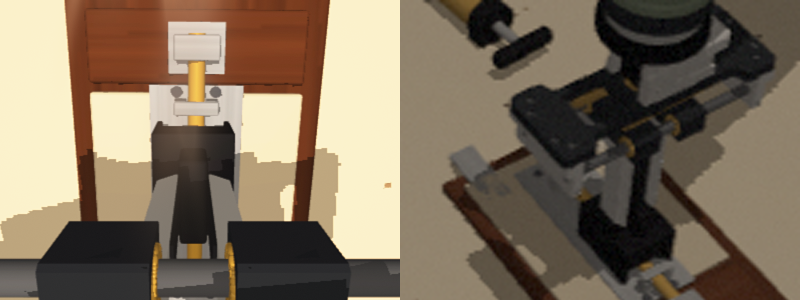

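The cover sits square on the plate, with the hood at crop (193,150), the rod running into the keeper at (197,48), and the downforce steady at 11 N. I'm handing the job in.

```bash
python3 -c "
from workcell import workorder
print(workorder.job_done())"
```

```text
the job is handed in; nothing more can be done
None
```

The bolt is fully home in its keeper, and the cover has snapped down over the knob, with the arm still pressing it at about 11 N; the job is handed in at 12.5 s, with the jar, soap bottle and pump left alone.

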